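# Two sugars from the lump dispenser

## Robot

A 7-joint arm with a two-finger parallel gripper is mounted at the origin on a cart in front of the work surface, level with it; the furniture and walls round the work are solid. World frame = base frame: x ahead of the robot, y to its left, z up, the work surface at z = 0. Lengths are in m, angles in rad, forces in N, time in s.
With the tool pointing down it reaches from about 0.425 to 0.825 m from the base axis. Payload 3.6 kg.
Tool frame: the origin (TCP) lies at the very end of the fingers, on their centre line; the grasp point (between the pads) lies 19 mm behind it; z points along the fingers, y is the line along which they close (so a half turn about z gives the same grasp; the last joint's range is limited). The gripper opens to 85 mm and grips with 20 to 120 N. Pads are 22 mm wide; open, the fingers measure 114 mm over their backs; the gripper's body (76 mm by 85 mm) begins 54 mm behind the grasp point. The pads swing forward as they close: fully open they stand 13 mm farther back than shut.
Start: joints at [-1.349, 0.615, -0.013, 1.423, 0.008, 1.103, -0.04], TCP at [0.159, 0.63, 0.231] pointing down, gripper open.
Joint ranges: [-3.12, 3.12], [-0.3, 2.06], [-1.34, 1.32], [0.26, 2.42], [-1.36, 4.5], [0.01, 1.98], [-2.84, 2.84]. Speed limits (rad/s): [2.79, 2.79, 3.14, 3.14, 3.14, 3.14, 3.14].

## Interface

Orientations are given as a 3x3 rotation matrix whose columns are the frame's x, y, z axes.
In Python, from station import manip gives the robot as it stands. The module is installed in compiled form; this text tells all that it offers.
- The arm moves only by the tool run_rows, called after "Emit:" by a JSON object that holds its "fn" and its "kwargs". Schema: {"type":"object","properties":{"moves":{"type":"object","properties":{"ticks":{"type":"array","items":{"type":"array","items":{"type":"number"},"minItems":7,"maxItems":7},"minItems":1,"maxItems":20}},"additionalProperties":false,"required":["ticks"]},"force":{"type":"number"},"only":{"type":"string"},"quiet":{"type":"boolean"},"lines":{"type":"string"}},"required":["moves"],"additionalProperties":false}. moves is an object whose key "ticks" holds a list of rows, 1 to 20 of them, each of 7 numbers: dx, dy, dz in fractions of the full range, 1 being 0.6 m, then a rotation vector rx, ry, rz in a scale on which 1.0 is 4 rad, then the finger opening in m; each row is the pose to reach, as a shift and turn from the pose commanded when the call began, along the tool's axes at that moment; what a row does not reach only later rows make up. A row lasts 1/8 s, in which the tool goes at most 0.0625 m and 0.188 rad, less where a joint would pass 70% of its speed; a pose out of reach is approached as far as the arm can. The fingers move at their own pace and stop on an object; force is the grip in N (left out, the last holds). Time passes only in rows, so rows that do not move let the fingers close. The tool returns the time, the measured TCP pose, the force, the opening and the grip force at its end. only (a regular expression) keeps the lines of the reply that match it, lines (a string "A,B") keeps lines A to B, and quiet returns only ok. Input that does not fit is refused with a message, and nothing moves.
- manip.state(): the state, without advancing time (a new reading comes with each control period).
- manip.get_image(name): name is "scene" or "top" or "wrist"; returns the picture (420x560x3 uint8, blue, green, red); there is no depth.
- manip.get_calibration(name): a dict with "fx", "fy", "cx", "cy" (pixels), "world_from_camera" (4x4, takes a point from camera to world coordinates). Camera axes: x right, y up, looking along -z (the intrinsics and any distortion apply to the point x, -y, -z); pixel columns grow to the right and rows downward; lengths in m; the calibration is good to about 2 mm. A picture is of the moment at which its call begins: read the wrist's pose just before it. get_calibration takes no time and is no camera call; for the wrist camera it gives the pose at the moment of the call.
- manip.hand_in(): hands the job in; it is judged then, once.
The state is a dict: "t": time; "qpos": joint angles; "qd": joint speeds; "joint_torque": joint torques, N m; "tcp_pos": TCP position; "tool_rot": TCP orientation; "force": force on the tool from outside, world axes, zero at the start; "ft_torque": the same for the moment, N m; "grip_width": finger opening in m; "gripper_force": force on a finger pad.
Only numpy, scipy, OpenCV 4.12 (cv2) and the standard library are available. Lean on these libraries where they do the work, as an engineer would, in place of code of your own. Each camera call takes 0.05 s, during which the arm holds its last target. There are 200 camera calls.

## Task

Two sugars in the tan mug, please: slide the mug along the worktop, without lifting or tipping it, until it stands centred under the spout of the sugar-lump dispenser. Then, twice, press the dispenser's knob all the way down to its stop and let it come all the way up again, so that exactly two lumps drop into the mug. Leave the mug standing upright under the spout and do not disturb the coffee jar, the small spice jar or the tin.

Things in the scene. Friction and masses are not known exactly. Their poses are not given: they have to be found in the camera images.
- dispenser: Slim steel sugar-lump dispenser fixed to the worktop. Origin on the worktop straight under the spout; +x points back to its 56 mm wide column (front face at x = 50 mm; foot x 47 to 145 mm, 96 mm wide). Head over the spout: 30 mm wide, reaches to x = -18 mm. Behind it a clear magazine with white lid, top at 222 mm, holds four stacked lumps. Front (-x) looks roughly to the robot.
- spout (a point): Centre of the dispenser's downward spout opening (28 x 22 mm), 122 mm above the worktop; lumps fall straight down from it.
- plunger_top (a point): Middle of the flat top of the round black press knob (38 mm across, 16 mm thick) above the dispenser's head, 2 mm in front of the spout centre, 271 mm above the worktop when up. It moves straight down. Mind the wall cabinet above and behind: underside 509 mm above the worktop, front at world x = 0.62 m, door handles at x = 0.58 m from 545 mm up.
- plunger (a joint): Stroke of the press knob in m: 0 = up (rest), 0.028 = bottomed on its stop. Sprung: takes about 3 N to start and 7 to 8 N at the bottom, then it is rigid; it springs back by itself when let go. Each full stroke pushes the lowest lump out of the magazine into the spout; the next one drops into its place when the knob is fully up.
- mug: Empty tan mug, 101 mm tall, about 0.28 kg, left or right of the dispenser (not the one on the drainer). Origin on its underside, z up; the round cup, 78 mm outside, 66 mm inside, is centred 15 mm along +y; the handle (33 mm wide, 18 to 89 mm up) points along -y, to 70 mm from the cup's axis, and roughly to the robot. Inner floor 7 mm up.
- mug_axis (a point): Point on the axis of the mug's round cup, at the level of its underside.
- lump_1: White sugar lump, 18 mm cube, lowest of the four in the magazine (dispensed first). Origin: centre of its underside as built.
- lump_2: The same, second from the bottom (dispensed second).
- lump_3: The same, third from the bottom (stays in the magazine).
- lump_4: The same, topmost (stays in the magazine).
- coffee_jar: Round coffee jar with a yellow lid, 80 mm across, 163 mm tall, 0.7 kg; stands on the side of the dispenser where the mug is not. Bystander. Origin at the centre of its underside.
- cinnamon_jar: Small spice jar with a dark cap, 44 mm across, 105 mm tall, at the back left. Bystander. Origin at the centre of its underside.
- tin_small: Closed food tin, 76 mm across, 58 mm tall, at the back right. Bystander. Origin at the centre of its underside.
There are look-alikes about, which are no part of the job. Leave any purple look-alike of the mug alone.

How it is judged:
By the outcome, as a careful person would: the job done as asked, in the order asked, and still so for the second after the job is handed in, with the robot touching nothing.
It also fails if it takes over 54 s, if anything falls off the work surface, if the arm or the gripper's body presses on something with over 40 N, if the wrist force passes 120 N, or if a joint passes its speed limit or range.

## Working session

There is one attempt and no reset: what is moved stays moved. The work goes in short steps, Python scripts to look and compute and a tool call to move; the robot and the scene stay as the last step left them, time stands still between calls to the robot, and variables do not carry over. Pictures are saved under pics/ and viewed, at most 10 in all, crops included, and the job is handed in when it is done.

```bash
mkdir -p pics
```

Run:
```python
from station import manip
import cv2,numpy as np
s=manip.state();print(s['tcp_pos'],np.round(s['tool_rot'],3),s['grip_width'])
for n in("scene","top"):
    im=manip.get_image(n);cv2.imwrite(f'pics/{n}0.png',im)
    c=manip.get_calibration(n);print(n,c)
```

```text
[0.15921171 0.6293859  0.23009008] [[-0.969  0.245 -0.001]
 [ 0.245  0.969 -0.003]
 [-0.    -0.003 -1.   ]] 0.08490176378929556
scene {'fx': 469.1069646172796, 'fy': 469.1069646172796, 'cx': 273.39126922964044, 'cy': 217.06146071458267, 'world_from_camera': array([[ 0.8135185 ,  0.33476465, -0.47552106,  0.0532802 ],
       [-0.58135933,  0.48848623, -0.65069389, -0.70014462],
       [ 0.01445618,  0.80580012,  0.59201114,  0.82670967],
       [ 0.        ,  0.        ,  0.        ,  1.        ]])}
top {'fx': 492.9342336679543, 'fy': 492.9342336679543, 'cx': 275.013800708835, 'cy': 209.1803716511202, 'world_from_camera': array([[-0.04593393,  0.97697405, -0.20835494,  0.35137747],
       [-0.9989427 , -0.04531788,  0.00773183,  0.00145593],
       [-0.00188841,  0.2084898 ,  0.97802272,  1.30129958],
       [ 0.        ,  0.        ,  0.        ,  1.        ]])}
```

View pics/scene0.png

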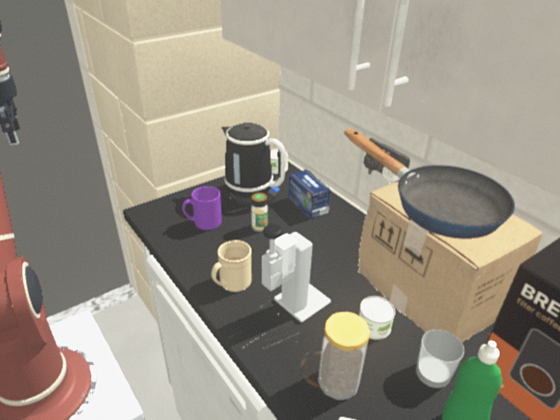

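View pics/top0.png

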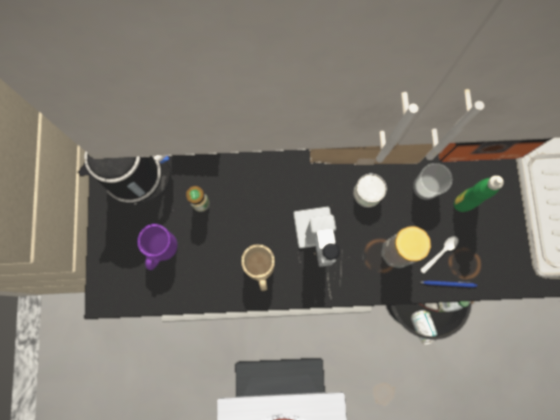

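The tan mug is at scene (235,268) and top (258,262). Its look-alike is the purple mug at scene (206,208) and top (156,243), and I see no other mug so far. The dispenser is at scene (290,270), with its black knob at top (330,251). The coffee jar is at top (410,245), the tin at (370,190) and the spice jar at (198,198). I choose the tan mug left of the dispenser and check it in a close crop.

Run:
```python
import cv2,numpy as np
t=cv2.imread('pics/top0.png')[190:310,230:350]; s=cv2.imread('pics/scene0.png')[215:335,200:340]
r=lambda i:cv2.resize(i,None,fx=3,fy=3,interpolation=cv2.INTER_CUBIC)
cv2.imwrite('pics/crop1.png',np.hstack([r(t),r(s)]))
```

```text
(no output)
```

View pics/crop1.png

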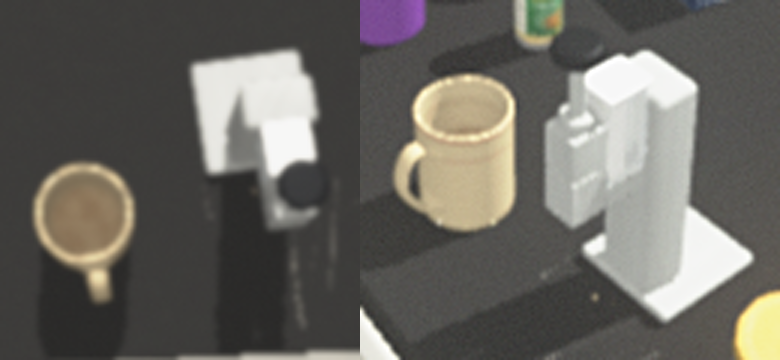

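The crop shows a tan mug with an open top: rim centre at top (258,261), handle end at (263,289) pointing to the robot. The dispenser knob centre is at top (330.7,251.3) and scene (272.7,230). Its foot corners are at top (293.7,212), (329.3,206.7) and (299,247.7).

Create h.py:
```python
from station import manip
import cv2,numpy as np
def ray(c,u,v,z):
    T=c['world_from_camera'];d=T[:3,:3]@[(u-c['cx'])/c['fx'],-(v-c['cy'])/c['fy'],-1];o=T[:3,3]
    return np.round(o+d*(z-o[2])/d[2],4)
def proj(c,p):
    T=c['world_from_camera'];q=T[:3,:3].T@(np.array(p)-T[:3,3]);return c['cx']+c['fx']*q[0]/-q[2],c['cy']-c['fy']*q[1]/-q[2]
```

Run:
```python
from h import *
t=manip.get_calibration('top');s=manip.get_calibration('scene')
o=-1/3
def T(u,v,z):return ray(t,u/3+230+o,v/3+190+o,z)
def S(u,v,z):return ray(s,(u-360)/3+200+o,v/3+215+o,z)
print('mug',T(84,214,.101),S(464,107,.101),'handle',T(100,298,.08))
print('knob',T(302,184,.271),S(578,44,.271))
for n,p in dict(BL=(191,66),BR=(298,50),FL=(207,173)).items():print(n,T(*p,.006))
print('footscene L,F,R',S(583,252,.006),S(666,318,.006),S(753,257,.006))
print('coffee',T(540,165,.163), ray(t,413,244,.163),ray(s,347,331,.163),'cin',ray(t,195,195,.105),ray(s,260,199,.105),'tin',ray(t,370,189,.058),ray(s,377,307,.058))
```

```text
mug [0.4801 0.0401 0.101 ] [0.4818 0.0413 0.101 ] handle [0.4133 0.0304 0.08  ]
knob [ 0.4758 -0.1185  0.271 ] [ 0.4747 -0.1208  0.271 ]
BL [ 0.6182 -0.0576  0.006 ]
BR [ 0.6284 -0.1542  0.006 ]
FL [ 0.5214 -0.0665  0.006 ]
footscene L,F,R [ 0.5222 -0.0669  0.006 ] [ 0.5341 -0.1583  0.006 ] [ 0.6302 -0.1484  0.006 ]
coffee [ 0.4951 -0.3163  0.163 ] [ 0.4963 -0.3242  0.163 ] [ 0.4943 -0.3276  0.163 ] cin [0.6517 0.19   0.105 ] [0.6513 0.1819 0.105 ] tin [ 0.6584 -0.2576  0.058 ] [ 0.6645 -0.2569  0.058 ]
```

Add to h.py:
```python
from scipy.spatial.transform import Rotation as R
def Rt(deg,yaw=0):
    a=np.radians(deg);s,c=np.sin(a),np.cos(a)
    return R.from_euler('z',yaw,degrees=True).as_matrix()@np.array([[0,1,0],[c,0,-s],[-s,0,-c]])
def go(p,Rg):
    s=manip.state();Q=np.array(s['tool_rot']);d=Q.T@(np.array(p)-s['tcp_pos'])
    print('t',s['t'],'pos',np.round(s['tcp_pos'],4),'F',np.round(s['force'],1),'\n->',np.round(d,4),np.round(R.from_matrix(Q.T@Rg).as_rotvec(),3))
```

Run:
```python
from h import *
t=manip.get_calibration('top')
print('purple',ray(t,156,243,.1))
go((.479,.13,.20),Rt(20))
```

```text
purple [0.536 0.288 0.1  ]
t 0.1 pos [0.1592 0.6295 0.2302] F [-0.4  0.2  0.1] 
-> [-0.4325 -0.4058  0.0312] [ 0.229 -0.295  1.309]
```

The rows are not in the units I measure in: shifts go in shares of 0.6 m and turns go in shares of 4 rad. I convert before sending: -0.43 m / 0.6 = -0.7167, -0.405 m / 0.6 = -0.675, 1.31 rad / 4 = 0.3275.

Emit:
{"fn": "run_rows", "kwargs": {"moves": {"ticks":[[-0.7167, -0.675, 0.05, 0.0575, -0.0738, 0.3275, 0.05], [-0.7167, -0.675, 0.05, 0.0575, -0.0738, 0.3275, 0.05], [-0.7167, -0.675, 0.05, 0.0575, -0.0738, 0.3275, 0.05], [-0.7167, -0.675, 0.05, 0.0575, -0.0738, 0.3275, 0.05], [-0.7167, -0.675, 0.05, 0.0575, -0.0738, 0.3275, 0.05], [-0.7167, -0.675, 0.05, 0.0575, -0.0738, 0.3275, 0.05], [-0.7167, -0.675, 0.05, 0.0575, -0.0738, 0.3275, 0.05], [-0.7167, -0.675, 0.05, 0.0575, -0.0738, 0.3275, 0.05], [-0.7167, -0.675, 0.05, 0.0575, -0.0738, 0.3275, 0.05], [-0.7167, -0.675, 0.05, 0.0575, -0.0738, 0.3275, 0.05], [-0.7167, -0.675, 0.05, 0.0575, -0.0738, 0.3275, 0.05], [-0.7167, -0.675, 0.05, 0.0575, -0.0738, 0.3275, 0.05], [-0.7167, -0.675, 0.05, 0.0575, -0.0738, 0.3275, 0.05], [-0.7167, -0.675, 0.05, 0.0575, -0.0738, 0.3275, 0.05]]}}}

```text
t: 1.85
tcp_pos: [0.4765, 0.1334, 0.2012]
tool_rot: [[-0.001, 1.0, -0.0], [0.94, 0.001, -0.34], [-0.34, -0.0, -0.94]]
force: [0.3, -0.7, 0.1]
grip_width: 0.0501
gripper_force: 0.0
```

Run:
```python
from h import *
go((.479,.13,.04),Rt(20))
```

```text
t 1.85 pos [0.4765 0.1334 0.2012] F [ 0.3 -0.7  0.1] 
-> [0.0517 0.0026 0.1527] [-0.    -0.002  0.001]
```

In the tool's units: 0.167 m / 0.6 = 0.2783, 0.16 m / 0.6 = 0.2667.

Emit:
{"fn": "run_rows", "kwargs": {"moves": {"ticks":[[0.0867, 0.005, 0.255, 0, 0, 0, 0.05], [0.0867, 0.005, 0.255, 0, 0, 0, 0.05], [0.0867, 0.005, 0.255, 0, 0, 0, 0.05], [0.0867, 0.005, 0.255, 0, 0, 0, 0.05], [0.055, 0.005, 0.2667, 0, 0, 0, 0.05], [0.0233, 0.005, 0.2783, 0, 0, 0, 0.05]]}}}

```text
t: 2.6
tcp_pos: [0.4809, 0.0866, 0.0414]
tool_rot: [[0.003, 1.0, 0.002], [0.94, -0.002, -0.34], [-0.34, 0.003, -0.94]]
force: [-0.7, -0.4, -0.3]
grip_width: 0.0501
gripper_force: 0.0
```

Run:
```python
from h import *
cv2.imwrite('pics/a.png',cv2.resize(manip.get_image('scene')[150:350,130:380],None,fx=3,fy=3))
go((.479,-.02,.04),Rt(30))
```

```text
t 2.65 pos [0.4801 0.0822 0.0419] F [-0.4 -2.5  0.8] 
-> [-0.0954 -0.0003  0.0369] [-0.001 -0.173 -0.008]
```

View pics/a.png

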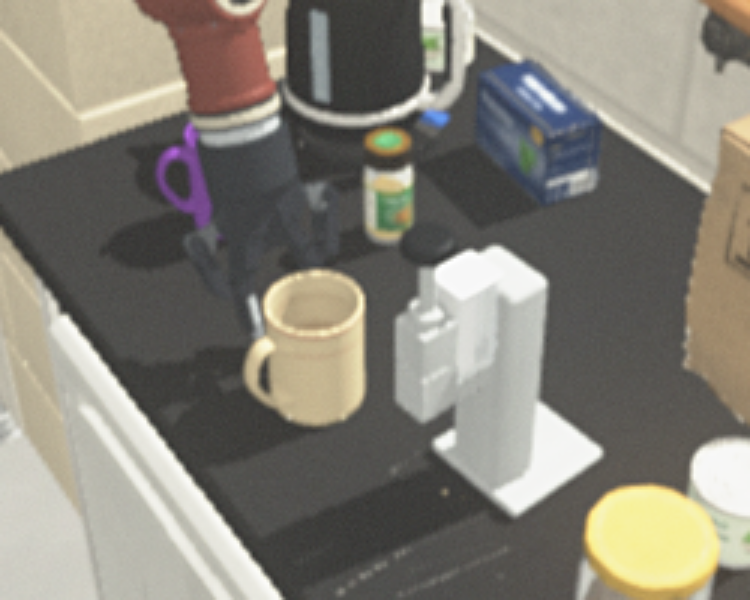

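The forks sit against the mug's left side at (250,320) in the crop. The mug is upright, with its handle to the robot. I push slowly while increasing the tilt.

In the tool's units: -0.096 m / 0.6 = -0.16, -0.088 m / 0.6 = -0.1467, -0.02 rad / 4 = -0.005.

Emit:
{"fn": "run_rows", "kwargs": {"moves": {"ticks":[[-0.0133, 0, 0.005, 0, -0.005, 0, 0.05], [-0.0267, 0, 0.01, 0, -0.01, 0, 0.05], [-0.04, 0, 0.015, 0, -0.015, 0, 0.05], [-0.0533, 0, 0.02, 0, -0.02, 0, 0.05], [-0.0667, 0, 0.025, 0, -0.025, 0, 0.05], [-0.08, 0, 0.0317, 0, -0.03, 0, 0.05], [-0.0933, 0, 0.0367, 0, -0.035, 0, 0.05], [-0.1067, 0, 0.0417, 0, -0.04, 0, 0.05], [-0.12, 0, 0.0467, 0, -0.045, 0, 0.05], [-0.1333, 0, 0.0517, 0, -0.05, 0, 0.05], [-0.1467, 0, 0.0567, 0, -0.055, 0, 0.05], [-0.16, 0, 0.0617, 0, -0.06, 0, 0.05]]}}}

```text
t: 4.15
tcp_pos: [0.4796, -0.0152, 0.0374]
tool_rot: [[0.001, 1.0, -0.001], [0.831, -0.001, -0.556], [-0.556, -0.0, -0.831]]
force: [-0.6, 0.9, 1.0]
grip_width: 0.0505
gripper_force: 1.3
```

Run:
```python
from h import *
cv2.imwrite('pics/b.png',cv2.resize(manip.get_image('top')[190:310,210:350],None,fx=4,fy=4,interpolation=cv2.INTER_CUBIC))
go((.479,-.06,.04),Rt(40))
```

```text
t 4.2 pos [ 0.4793 -0.0161  0.0374] F [ 0.8 -0.1  0. ] 
-> [-0.038  -0.0003  0.0223] [-0.002 -0.108 -0.001]
```

View pics/b.png

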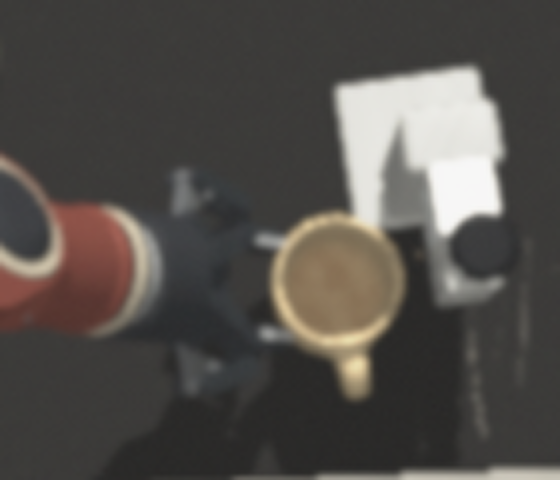

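The mug moved with the fork and stands upright. Its rim centre is at crop (337,282), which is top (293.9,260.1), and the handle still points to the robot.

Run:
```python
from h import *
t=manip.get_calibration('top')
m=ray(t,293.9,260.1,.101);print('mug',m)
s=manip.state();p=np.array(s['tcp_pos']);off=m[:2]-p[:2];print(off)
tgt=np.array([.4775,-.1192])-off;print(tgt)
go((tgt[0],tgt[1],.04),Rt(40))
```

```text
mug [ 0.4783 -0.0482  0.101 ]
[-0.00104019 -0.03214452]
[ 0.47854019 -0.08705548]
t 4.2 pos [ 0.4793 -0.0161  0.0374] F [ 0.8 -0.1  0. ] 
-> [-0.0604 -0.0007  0.0373] [-0.002 -0.108 -0.001]
```

In the tool's units: -0.053 m / 0.6 = -0.0883, -0.034 m / 0.6 = -0.0567, -0.108 rad / 4 = -0.027.

Emit:
{"fn": "run_rows", "kwargs": {"moves": {"ticks":[[-0.0117, 0, 0.0067, 0, -0.0038, 0, 0.05], [-0.0233, 0, 0.015, 0, -0.0075, 0, 0.05], [-0.035, 0, 0.0217, 0, -0.0125, 0, 0.05], [-0.0467, 0, 0.0283, 0, -0.0163, 0, 0.05], [-0.0567, 0, 0.035, 0, -0.02, 0, 0.05], [-0.0683, 0, 0.0433, 0, -0.025, 0, 0.05], [-0.0783, 0, 0.05, 0, -0.027, 0, 0.05], [-0.0883, 0, 0.0567, 0, -0.027, 0, 0.05], [-0.0883, 0, 0.0567, 0, -0.027, 0, 0.05]]}}}

```text
t: 5.32
tcp_pos: [0.4793, -0.0786, 0.0388]
tool_rot: [[0.002, 1.0, -0.002], [0.767, -0.003, -0.641], [-0.641, -0.0, -0.767]]
force: [0.4, 1.3, -0.8]
grip_width: 0.05
gripper_force: 0.4
```

Run:
```python
from h import *
a=manip.get_image('top')[200:300,270:370];b=manip.get_image('scene')[200:300,210:310]
r=lambda i:cv2.resize(i,None,fx=4,fy=4,interpolation=cv2.INTER_CUBIC)
cv2.imwrite('pics/c.png',np.hstack([r(a),r(b)]))
go((.4785,-.087,.04),Rt(40))
```

```text
t 5.425 pos [ 0.4797 -0.0777  0.0386] F [-0.2  1.4 -0.3] 
-> [-0.008  -0.0012  0.0049] [-0.001 -0.003 -0.001]
```

View pics/c.png

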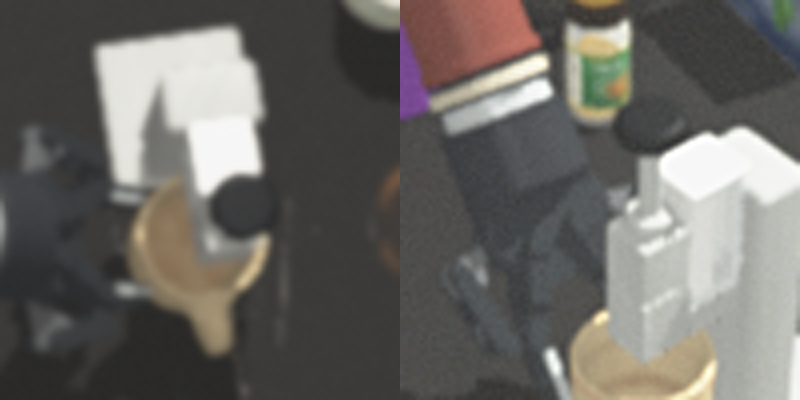

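The mug stands partly under the head. In the top half of the crop its rim runs from x=130 to 270, centre about (200,246), which is top (319.6,261.1). The head is at (225,200).

Run:
```python
from h import *
t=manip.get_calibration('top');c=manip.get_calibration('scene')
print('mug',ray(t,319.6,261.1,.101), 'scene left/right edges at rim', ray(c,210+570/4,200+360/4,.101),ray(c,210+717/4,200+360/4,.101))
m=(.4775,-.1192)
print([np.round(proj(t,(m[0],m[1]+d,.101)),1) for d in(.039,0,-.039)])
```

```text
mug [ 0.4729 -0.1105  0.101 ] scene left/right edges at rim [ 0.6224 -0.2162  0.101 ] [ 0.6882 -0.2617  0.101 ]
[array([307.1, 259.8]), array([323. , 259.1]), array([339. , 258.3])]
```

Run:
```python
from h import *
c=manip.get_calibration('scene');print(ray(c,270.6,288.5,.101))
print([np.round(proj(c,(.4775+.039*np.cos(a),-.1192+.039*np.sin(a),.101)),1) for a in np.radians([0,54,90,144,180,234,270,324])])
```

```text
[ 0.4794 -0.1115  0.101 ]
[array([286.4, 283.7]), array([272.1, 278.3]), array([261.7, 280.5]), array([253.8, 290.7]), array([256.9, 298.5]), array([271.7, 304.4]), array([282.7, 301.9]), array([290.1, 291.2])]
```

Emit:
{"fn": "run_rows", "kwargs": {"moves": {"ticks":[[-0.005, 0.0017, 0.0033, 0, 0, 0, 0.05], [-0.0083, 0.0033, 0.0067, 0, 0, 0, 0.05], [-0.0117, 0.0033, 0.01, 0, 0, 0, 0.05], [-0.0117, 0.0033, 0.01, 0, 0, 0, 0.05]]}}}

```text
t: 5.92
tcp_pos: [0.4819, -0.0871, 0.0385]
tool_rot: [[0.001, 1.0, -0.001], [0.768, -0.001, -0.641], [-0.641, 0.0, -0.768]]
force: [0.4, 0.2, -0.4]
grip_width: 0.0502
gripper_force: 0.3
```

Run:
```python
from h import *
a=manip.get_image('top')[220:300,290:360];b=manip.get_image('scene')[240:320,230:300]
r=lambda i:cv2.resize(i,None,fx=5.6,fy=5.6,interpolation=cv2.INTER_CUBIC)
cv2.imwrite('pics/d.png',np.hstack([r(a),r(b)]))
```

```text
(no output)
```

View pics/d.png

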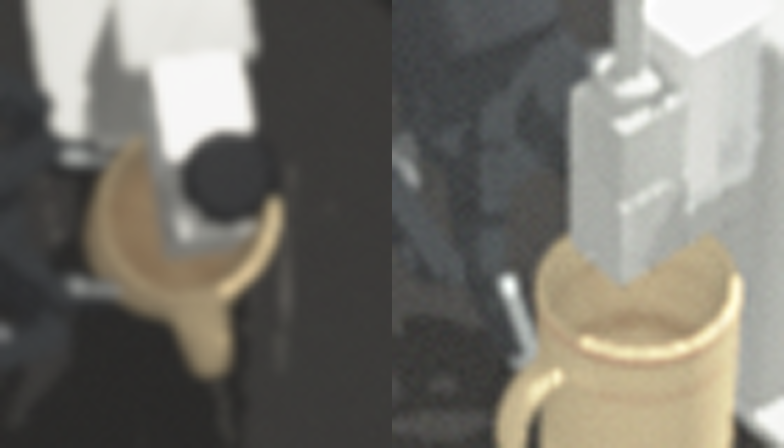

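Run:
```python
from h import *
t=manip.get_calibration('top');c=manip.get_calibration('scene')
k=lambda u,v:(230+(u-392)/5.6-.4,240+v/5.6-.4)
a=ray(c,*k(622,280),.122);b=ray(c,*k(572,240),.122);print(a,b)
print('spout from front mid',(a+b)/2+.018*np.array([.994,.108,0]))
print('top front edge',ray(t,290+172/5.6-.4,220+256/5.6-.4,.122),ray(t,290+252/5.6-.4,220+238/5.6-.4,.122))
print('mug scene',ray(c,273.7,290.4,.101),'top',ray(t,323.3,257.4,.101))
```

```text
[ 0.4653 -0.1313  0.122 ] [ 0.4619 -0.1031  0.122 ]
spout from front mid [ 0.481492 -0.115256  0.122   ]
top front edge [ 0.4607 -0.1096  0.122 ] [ 0.4668 -0.1442  0.122 ]
mug scene [ 0.4816 -0.12    0.101 ] top [ 0.4815 -0.1201  0.101 ]
```

The mug's axis is at about (0.4815,-0.120) and the spout estimates average (0.480,-0.118), so it is centred within about 3 mm. I back the fork off, lift it and close the fingers.

In the tool's units: -0.273 m / 0.6 = -0.455, -0.141 m / 0.6 = -0.235, 0.7 rad / 4 = 0.175.

Emit:
{"fn": "run_rows", "kwargs": {"moves": {"ticks":[[0.0167, 0, -0.0133, 0, 0, 0, 0.05], [0.05, 0, -0.0417, 0, 0, 0, 0.05], [0.085, 0, -0.0717, 0, 0, 0, 0.05], [-0.235, 0, -0.455, 0, 0, 0, 0.0], [-0.235, 0, -0.455, 0, 0, 0, 0.0], [-0.235, 0, -0.455, 0, 0, 0, 0.0], [-0.235, 0, -0.455, 0, 0, 0, 0.0], [-0.235, 0, -0.455, 0, 0, 0, 0.0], [-0.235, 0, -0.455, 0, 0.175, 0, 0.0], [-0.235, 0, -0.455, 0, 0.175, 0, 0.0], [-0.235, 0, -0.455, 0, 0.175, 0, 0.0], [-0.235, 0, -0.455, 0, 0.175, 0, 0.0], [-0.235, 0, -0.455, 0, 0.175, 0, 0.0]]}}}

```text
t: 7.65
tcp_pos: [0.481, -0.0231, 0.339]
tool_rot: [[0.008, 1.0, 0.0], [1.0, -0.008, 0.004], [0.004, 0.0, -1.0]]
force: [0.0, -0.3, -1.0]
grip_width: 0.0
gripper_force: 0.0
```

Run:
```python
from h import *
go((.4765,-.1195,.29),Rt(0))
```

```text
t 7.65 pos [ 0.481  -0.0231  0.339 ] F [ 0.  -0.3 -1. ] 
-> [-0.0966 -0.0037  0.0486] [ 0.    -0.004 -0.008]
```

Move over the knob, then down to a touch.

In the tool's units: -0.0966 m / 0.6 = -0.161, 0.06 m / 0.6 = 0.1.

Emit:
{"fn": "run_rows", "kwargs": {"moves": {"ticks":[[-0.161, -0.0062, 0, 0, 0, 0, 0], [-0.161, -0.0062, 0, 0, 0, 0, 0], [-0.161, -0.0062, 0.0667, 0, 0, 0, 0], [-0.161, -0.0062, 0.0833, 0, 0, 0, 0], [-0.161, -0.0062, 0.1, 0, 0, 0, 0], [-0.161, -0.0062, 0.1, 0, 0, 0, 0]]}}}

```text
t: 8.4
tcp_pos: [0.4782, -0.1152, 0.2777]
tool_rot: [[-0.001, 1.0, -0.001], [1.0, 0.001, 0.004], [0.004, -0.001, -1.0]]
force: [0.1, 0.5, 0.4]
grip_width: -0.0
gripper_force: 0.0
```

Run:
```python
from h import *
a=manip.get_image('top')[190:290,270:370];b=manip.get_image('scene')[200:300,220:320]
r=lambda i:cv2.resize(i,None,fx=4,fy=4,interpolation=cv2.INTER_CUBIC)
cv2.imwrite('pics/e.png',np.hstack([r(a),r(b)]))
go((.4765,-.1195,.271),Rt(0))
```

```text
t 8.5 pos [ 0.4786 -0.116   0.2786] F [-0.3 -0.2  0.7] 
-> [-0.0035 -0.0021  0.0076] [ 0.001 -0.004  0.   ]
```

View pics/e.png

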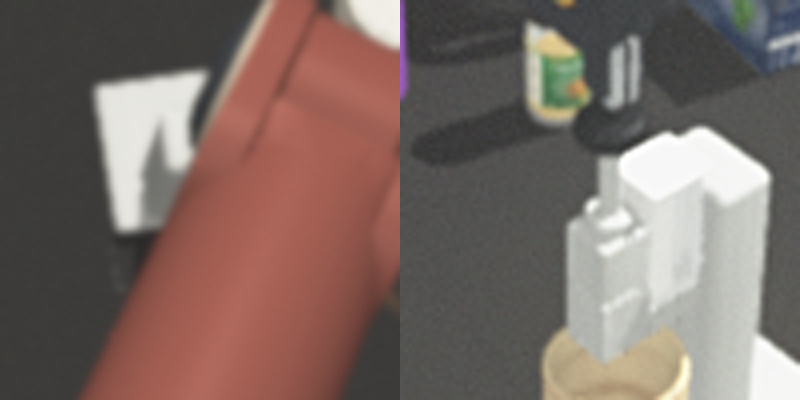

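The closed fingers, at crop (625,80), are just above the black knob at (612,125), and the mug is below the spout. I press.

In the tool's units: 0.035 m / 0.6 = 0.0583, -0.003 m / 0.6 = -0.005.

Emit:
{"fn": "run_rows", "kwargs": {"moves": {"ticks":[[-0.005, -0.0033, 0.0067, 0, 0, 0, 0], [-0.005, -0.0033, 0.0167, 0, 0, 0, 0], [-0.005, -0.0033, 0.0267, 0, 0, 0, 0], [-0.005, -0.0033, 0.0367, 0, 0, 0, 0], [-0.005, -0.0033, 0.0467, 0, 0, 0, 0], [-0.005, -0.0033, 0.055, 0, 0, 0, 0], [-0.005, -0.0033, 0.0583, 0, 0, 0, 0], [-0.005, -0.0033, 0.0583, 0, 0, 0, 0]]}}}

```text
t: 9.5
tcp_pos: [0.4761, -0.1201, 0.2434]
tool_rot: [[0.002, 1.0, 0.001], [1.0, -0.002, 0.003], [0.003, 0.001, -1.0]]
force: [-1.6, 0.1, 6.9]
grip_width: -0.0002
gripper_force: 3.4
```

In the tool's units: 0.003 m / 0.6 = 0.005, 0.002 m / 0.6 = 0.0033.

Emit:
{"fn": "run_rows", "kwargs": {"moves": {"ticks":[[0, 0, 0.0033, 0, 0, 0, 0], [0, 0, 0.005, 0, 0, 0, 0], [0, 0, 0.005, 0, 0, 0, 0]]}}}

```text
t: 9.88
tcp_pos: [0.4763, -0.1202, 0.2429]
tool_rot: [[0.002, 1.0, 0.003], [1.0, -0.002, 0.005], [0.005, 0.003, -1.0]]
force: [-6.3, 1.3, 22.4]
grip_width: 0.0001
gripper_force: 11.0
```

It has bottomed: 22 N and rigid at z=0.243. I release it fully and check.

In the tool's units: -0.043 m / 0.6 = -0.0717, -0.038 m / 0.6 = -0.0633.

Emit:
{"fn": "run_rows", "kwargs": {"moves": {"ticks":[[0, 0, -0.0133, 0, 0, 0, 0], [0, 0, -0.03, 0, 0, 0, 0], [0, 0, -0.0467, 0, 0, 0, 0], [0, 0, -0.0633, 0, 0, 0, 0], [0, 0, -0.0717, 0, 0, 0, 0], [0, 0, -0.0717, 0, 0, 0, 0], [0, 0, -0.0717, 0, 0, 0, 0], [0, 0, -0.0717, 0, 0, 0, 0]]}}}

```text
t: 10.88
tcp_pos: [0.4757, -0.1192, 0.2825]
tool_rot: [[0.001, 1.0, -0.001], [1.0, -0.001, 0.005], [0.005, -0.001, -1.0]]
force: [-0.2, -0.9, -1.1]
grip_width: -0.0001
gripper_force: 0.0
```

Run:
```python
from h import *
a=manip.get_image('scene')[200:320,210:330];b=manip.get_image('wrist')
r=lambda i:cv2.resize(i,None,fx=3.3,fy=3.3,interpolation=cv2.INTER_CUBIC)
cv2.imwrite('pics/f.png',np.hstack([r(a),cv2.resize(b,(396,396))]))
go((.4765,-.1195,.271),Rt(0))
```

```text
t 10.975 pos [ 0.4758 -0.1193  0.2826] F [ 0.1  0.3 -0.4] 
-> [-0.0002  0.0007  0.0116] [-0.001 -0.004 -0.001]
```

View pics/f.png

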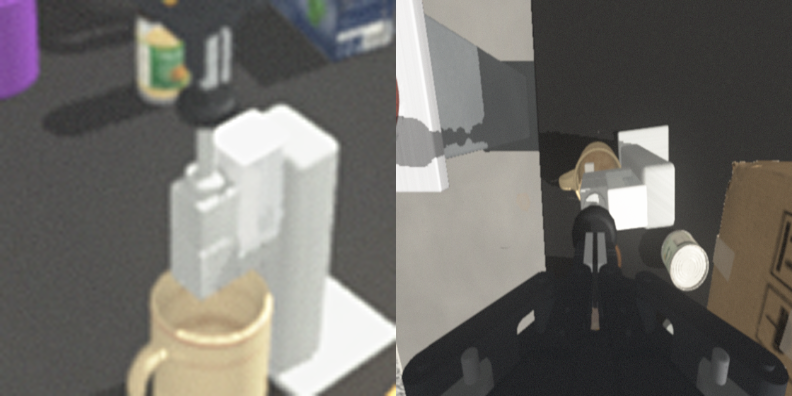

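The knob at (205,100) is fully up and the mug is undisturbed. A light lump is faintly visible in the mug in the wrist view at (590,168). Second press.

In the tool's units: 0.043 m / 0.6 = 0.0717, 0.041 m / 0.6 = 0.0683.

Emit:
{"fn": "run_rows", "kwargs": {"moves": {"ticks":[[0, 0, 0.0133, 0, 0, 0, 0], [0, 0, 0.0233, 0, 0, 0, 0], [0, 0, 0.0333, 0, 0, 0, 0], [0, 0, 0.0433, 0, 0, 0, 0], [0, 0, 0.0533, 0, 0, 0, 0], [0, 0, 0.0617, 0, 0, 0, 0], [0, 0, 0.0683, 0, 0, 0, 0], [0, 0, 0.0717, 0, 0, 0, 0], [0, 0, 0.0717, 0, 0, 0, 0]]}}}

```text
t: 12.1
tcp_pos: [0.4761, -0.1193, 0.2429]
tool_rot: [[0.001, 1.0, 0.002], [1.0, -0.001, 0.007], [0.007, 0.002, -1.0]]
force: [-7.0, 3.6, 24.2]
grip_width: 0.0001
gripper_force: 11.6
```

In the tool's units: 0.22 m / 0.6 = 0.3667, 0.17 m / 0.6 = 0.2833.

Emit:
{"fn": "run_rows", "kwargs": {"moves": {"ticks":[[0, 0, -0.0133, 0, 0, 0, 0], [0, 0, -0.03, 0, 0, 0, 0], [0, 0, -0.0467, 0, 0, 0, 0], [0, 0, -0.0633, 0, 0, 0, 0], [0, 0, -0.1, 0, 0, 0, 0], [0, 0, -0.1, 0, 0, 0, 0], [0.0833, 0, -0.1, 0, 0, 0, 0], [0.1833, 0, -0.1, 0, 0, 0, 0], [0.2833, 0, -0.1, 0, 0, 0, 0], [0.3667, 0, -0.1, 0, 0, 0, 0], [0.3667, 0, -0.1, 0, 0, 0, 0], [0.3667, 0, -0.1, 0, 0, 0, 0]]}}}

```text
t: 13.6
tcp_pos: [0.4757, 0.0997, 0.3]
tool_rot: [[0.002, 1.0, -0.002], [1.0, -0.002, 0.003], [0.003, -0.002, -1.0]]
force: [0.4, -0.3, 0.0]
grip_width: -0.0
gripper_force: 0.0
```

Run:
```python
from h import *
T=manip.get_image('top');S=manip.get_image('scene');W=manip.get_image('wrist')
r=lambda i,n=300:cv2.resize(i,(400,n),interpolation=cv2.INTER_CUBIC)
cv2.imwrite('pics/g.png',np.vstack([np.hstack([r(T[210:285,290:390]),r(S[235:325,220:340])]),np.hstack([r(W),r(S)])]))
go((0,0,0),Rt(0))
```

```text
t 13.75 pos [0.4762 0.0987 0.3007] F [-0.1 -0.2  0.3] 
-> [-0.102  -0.4756  0.3005] [-0.    -0.004 -0.005]
```

View pics/g.png

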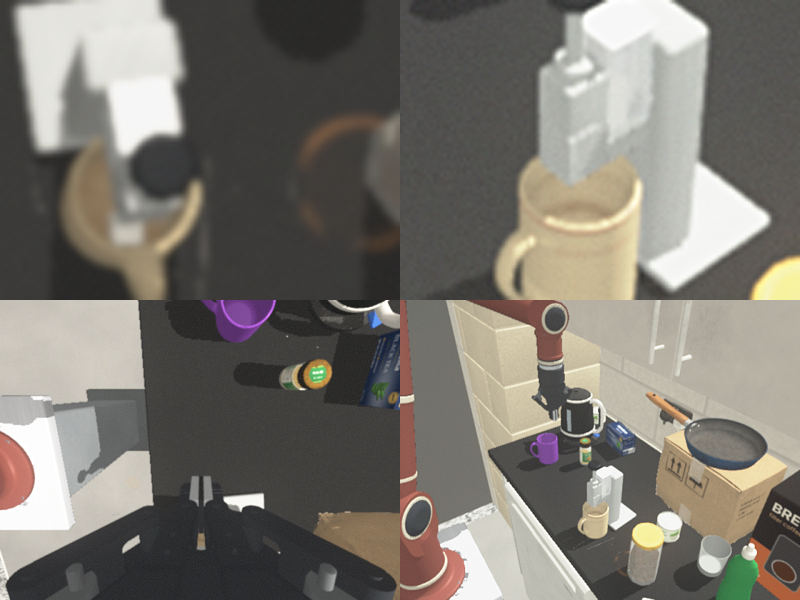

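The mug stands upright under the spout with the knob up. A white lump is visible inside it at the top crop's (128,232). The jars and the tin have not moved, and both strokes reached the stop.

```bash
python3 -c "
from station import manip
print(manip.hand_in())"
```

```text
the job is handed in; nothing more can be done
None
```

I handed the job in: the tan mug stands upright under the spout (centred to about 3 mm) and the knob was pressed to its stop and released twice. Only one lump could be made out in the mug, because the dispenser's head hides part of it, and the jars and tin look unmoved.

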